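# Open the report printer for a wide paper roll

### The arm

A 7-joint arm with a two-finger parallel gripper is mounted at the origin on a cart in front of the work surface, level with it; the furniture and walls round the work are solid. World frame = base frame: x ahead of the robot, y to its left, z up, the work surface at z = 0. Lengths are in m, angles in rad, forces in N, time in s.
With the tool pointing down it reaches from about 0.4 to 0.85 m from the base axis. Payload 10.4 kg.
Tool frame: the origin (TCP) lies at the very end of the fingers, on their centre line; the grasp point (between the pads) lies 19 mm behind it (manip.pinch_z is the distance from the TCP to the grasp point, in m); z points along the fingers, y is the line along which they close (so a half turn about z gives the same grasp; the last joint's range is limited). The gripper opens to 85 mm and grips with 20 to 120 N. Pads are 22 mm wide; open, the fingers measure 114 mm over their backs; the gripper's body (76 mm by 85 mm) begins 54 mm behind the grasp point. The pads swing forward as they close: fully open they stand 13 mm farther back than shut.
Start: joints at [-1.162, 0.332, -0.065, 1.46, 0.022, 1.35, -0.088], TCP at [0.262, 0.568, 0.231] pointing down, gripper open.
Joint ranges: [-2.6, 2.6], [-0.5, 2.12], [-1.47, 1.34], [0.16, 2.42], [-1.27, 4.41], [0.06, 2.06], [-2.6, 2.6]. Speed limits (rad/s): [2.22, 2.22, 2.79, 2.79, 3.14, 3.14, 3.14].

### API

Orientations are given as a unit quaternion [x, y, z, w].
In Python, from workcell import manip gives the robot as it stands. The module is installed in compiled form; this text tells all that it offers.
- The arm moves only by the shell command python3 -m creep 'ROWS' [OPENING] [FORCE]. ROWS is a JSON object of lists of equal length, an entry for each row: "slide": the shift along the tool's x, y, z in m, a list of three; "twist": the turn about the tool's z in degrees. A call has 1 to 8 rows; each row shifts and turns the commanded pose from where the row before left it, along the tool's axes as they then stand; what a row does not reach is not made up. A row lasts 1/8 s, in which the tool goes at most 62.5 mm and 10.7 degrees, less where a joint would pass 70% of its speed; a pose out of reach is approached as far as the arm can. A call with a gripper value outside its range is refused whole. OPENING is the opening in per cent of the stroke, from 0 (shut) to 100 (fully open), set as the call begins (- or left out, the last holds). The fingers move at their own pace and stop on an object; FORCE is the grip in N (left out, the last holds). Time passes only in rows, so rows that do not move let the fingers close. It gives the time, the measured TCP pose, the force, the opening and the grip force at its end, in the units of the state.
- manip.get_obs(): the state, without advancing time (a new reading comes with each control period).
- manip.camera(name): name is "side" or "top"; returns (picture, depth): 400x640x3 uint8, blue, green, red; 400x640 float32, m along the optical axis (not along the pixel's ray), 0 where there is no reading.
- manip.camera_params(name): a dict with "intrinsics" (3x3 intrinsics, pixels), "R" (3x3) and "t" (3): a world point X has camera coordinates R X + t. Camera axes: x right, y down, z forward; pixel columns grow to the right and rows downward; lengths in m; the calibration is good to about 2 mm. A picture is of the moment at which its call begins. camera_params takes no time and is no camera call.
- manip.hand_in(): hands the job in; it is judged then, once.
The state is a dict: "clock": time; "joint_pos": joint angles; "joint_velocities": joint speeds; "tau": joint torques, N m; "position": TCP position; "ee_rot": TCP orientation; "ft_force": force on the tool from outside, world axes, zero at the start; "torque": the same for the moment, N m; "grip_width": opening from 0.0 (shut) to 1.0 (fully open); "grasp_force": force on a finger pad.
Only numpy, scipy, OpenCV 4.12 (cv2) and the standard library are available. Lean on these libraries where they do the work, as an engineer would, in place of code of your own. Each camera call takes 0.05 s, during which the arm holds its last target. There are 200 camera calls.

### The job

Get the small desk printer ready for the new wide paper roll: press its release tab so that the cover springs up, push the cover right back until it rests fully open, then push the sliding roll guide inside outward, away from the fixed guide, as far as it will go. Only press and push, gently, with the fingers; do not grip anything, and leave the new roll, the two bottles and the tin standing where they are.

Things in the scene. Friction and masses are not known exactly. Their poses are not given: they have to be found in the camera images.
- printer: white desk printer with a grey cover, body 170 x 170 mm, fast on the desk. Origin: centre of its underside; its x points from front to back (away from the robot), y to its left, z up; all mm below are in this frame. Rim 86 high; paper well x -42 to +66, y -65 to +65, floor 28 high. In front of the cover (x -90 to -42) lies a flat deck 86 high.
- release_tab (a joint): grey rocker tab in the deck's right front corner: ridged pad 34 x 28 mm (x, y), its hook behind it (x -55 to -43, up to z 106) holds the cover. rad: 0 at rest, grows as the pad goes down, 0.30 fully down (pad middle sunk 8 mm). The cover is let go at about 0.15 to 0.2 (4 to 5 mm). Springs back; takes about 2 to 5 N at the pad's middle.
- tab_pad (a point): middle of the pad's top, at rest x -76, y -67, z +89; press straight down here. The cover's front wall stands 34 mm behind this point and swings up and back, away from it.
- cover (a joint): grey cover, shell 166 mm wide (y), 114 long, 34 high, walls 4, about 120 g, hinged along its rear lower edge, damped. rad: 0 closed, grows as it opens, 1.83 fully open on its stop, leaning back. Once released a spring lifts it to about 0.9; from there it must be pushed. Let go before about 1.3 it falls back to 0.9; past that it sinks slowly open by its weight.
- cover_edge (a point): middle of the cover's lower front edge, the free edge 114 mm from the hinge line. Closed: x -42, z +88; sprung up: x +1, z +177. Pushed backward (+x) from in front it swings up and back on an arc; rise with it (a dry fingertip that does not rise drags on the edge and can jam). Fully open it stands at x +101, z +198.
- cover_hinge (a point): middle of the cover's hinge line, x +72, y 0, z +88; the hinge runs along the printer's y.
- roll_guide (a joint): black upright roll guide sliding in the well: 4 mm thick, 50 long (x -20 to +30), rounded top 106 high. m: 0 innermost, grows outward to the printer's right (-y), 0.048 at its outer stop; about 1.5 N of friction, stays where left. A fixed guide of the same shape stands at the left, inner face at y +57; space between them 66 mm plus this value.
- guide_face (a point): point on the sliding guide's inner face (toward the fixed guide), x +5, z +95, 11 mm below the guide's top; push here toward -y. Below it a hub of 9 mm radius stands 6 mm out of each guide's inner face at z 54.
- paper_roll: new white paper roll standing on end beside the printer, loose, 58 mm diameter, 110 mm high; origin at the centre of its underside, z up. Not to be moved.
- gel_bottle: white bottle standing beside the printer, loose, 44 mm diameter, 85 mm high; origin at the centre of its underside. Not to be moved.
- drop_bottle: small drop bottle with a red cap standing beside the printer, loose, 26 mm diameter, 62 mm high; origin at the centre of its underside. Not to be moved.
- lens_tin: round tin, loose, 40 mm diameter, 18 mm high; origin at the centre of its underside. Not to be moved.
Things that resemble listed ones, but are neither listed nor needed, are in the scene too. Of the things that look like the printer, the larger one is meant.

How it is judged:
By the outcome, as a careful person would: the job done as asked, in the order asked, and still so for the second after the job is handed in, with the robot touching nothing.
It also fails if it takes over 48 s, if anything falls off the work surface, if the arm or the gripper's body presses on something with over 40 N, if the wrist force passes 120 N, or if a joint passes its speed limit or range.

## Working session

There is one attempt and no reset: what is moved stays moved. The work goes in short steps, Python scripts to look and compute and a shell command to move; the robot and the scene stay as the last step left them, time stands still between calls to the robot, and variables do not carry over. Pictures are saved under pics/ and viewed, at most 10 in all, crops included, and the job is handed in when it is done.

```bash
mkdir -p pics; cat > h.py <<'E'
import numpy as np,cv2
from workcell import manip
def snap(n,f):
    p,d=manip.camera(n);cv2.imwrite(f'pics/{f}.png',p);np.save(f'pics/{f}.npy',d);return p,d
def w(n,u,v,d):
    c=manip.camera_params(n);K=np.array(c['intrinsics']);R=np.array(c['R']);t=np.array(c['t'])
    return R.T@(np.linalg.inv(K)@np.array([u,v,1.])*d-t)
def cloud(n,d):
    c=manip.camera_params(n);K=np.array(c['intrinsics']);R=np.array(c['R']);t=np.array(c['t'])
    v,u=np.mgrid[:400,:640];P=np.stack([(u-K[0,2])/K[0,0]*d,(v-K[1,2])/K[1,1]*d,d],-1)
    return (P-t)@R
E
python3 - <<'E'
from h import *
for n in('top','side'):snap(n,n+'0')
o=manip.get_obs();print(o['clock'],o['position'],o['ee_rot'],o['ft_force'])
for n in('top','side'):
    c=manip.camera_params(n);print(n,-np.array(c['R']).T@c['t'],np.array(c['R'])[2])
E
```

```text
0.1 [0.26141677 0.5673374  0.23059593] [ 2.14209883e-01  9.76787452e-01 -6.19031786e-04 -1.25055734e-04] [ 0.11781245 -0.38111627 -0.33973402]
top [0.37083648 0.07919437 0.93728213] [ 0.1916113 -0.0121724 -0.9813954]
side [ 0.08374592 -0.21734181  0.72789937] [ 0.56601429  0.34118049 -0.75048231]
```

View pics/top0.png

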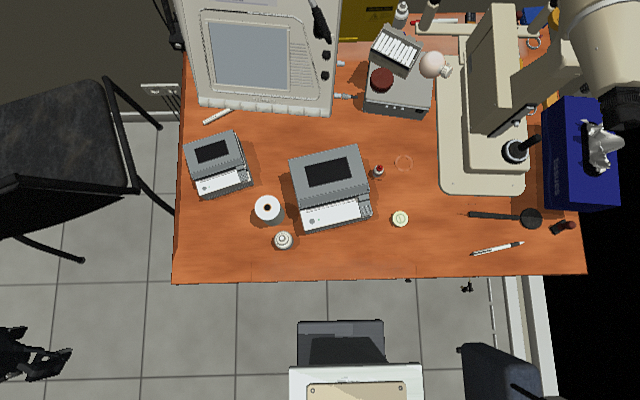

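View pics/side0.png

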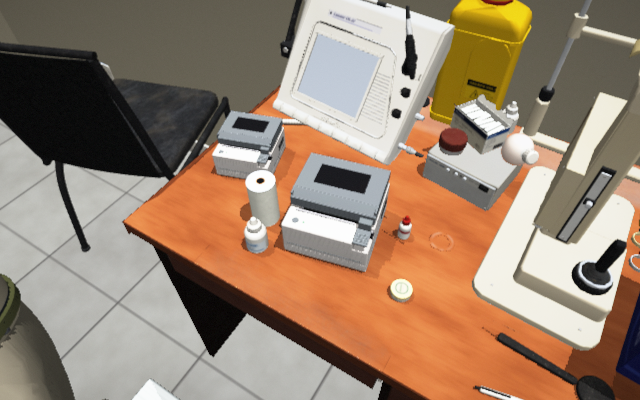

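Candidates for the printer are the larger unit (top 330,190; side 335,215) and the smaller look-alike (top 218,165; side 250,145). I'm taking the larger one. Next I'll fit its pose from depth and check it in a close crop.

```bash
python3 - <<'E'
from h import *
for n,b in(('top',(275,135,395,240)),('side',(265,140,410,275))):
    d=np.load(f'pics/{n}0.npy');C=cloud(n,d)
    u0,v0,u1,v1=b
    S=C[v0:v1,u0:u1].reshape(-1,3)
    print(n,'desk',np.median(C[...,2][(abs(C[...,2])<.01)]))
    z=S[:,2]
    print(np.histogram(z,bins=np.arange(0,.15,.006)))
    for nm,lo,hi in(('cover',.115,.13),('deck',.08,.092)):
        q=S[(z>lo)&(z<hi)];
        r=cv2.minAreaRect(q[:,:2].astype(np.float32)*1000);print(nm,len(q),r,np.median(q[:,2]))
    im=cv2.imread(f'pics/{n}0.png')[v0:v1,u0:u1];cv2.imwrite(f'pics/{n}c.png',cv2.resize(im,None,fx=4,fy=4,interpolation=cv2.INTER_CUBIC))
T=cloud('top',np.load('pics/top0.npy'))
for nm,u,v in(('roll',267,204),('gel',282,240),('drop',378,170),('tin',400,218),('small',218,165),('fr',369,221),('fl',303,231)):print(nm,T[v,u].round(3))
E
```

```text
top desk 0.00039452018809137997
(array([3533,   35,   34,   44,   59,   52,   55,   40,   81,   56,   32,
         63,   43,  110, 1230,  137,   50,   96,  183,  291, 2996,  293,
          0,    0]), array([0.   , 0.006, 0.012, 0.018, 0.024, 0.03 , 0.036, 0.042, 0.048,
       0.054, 0.06 , 0.066, 0.072, 0.078, 0.084, 0.09 , 0.096, 0.102,
       0.108, 0.114, 0.12 , 0.126, 0.132, 0.138, 0.144]))
cover 3541 ((586.1986083984375, 53.742401123046875), (118.49797058105469, 165.84872436523438), 12.572813987731934) 0.12367543847411615
deck 1439 ((507.03912353515625, 64.58951568603516), (216.405517578125, 172.84622192382812), 75.07675170898438) 0.08685983548924212
side desk -0.0011661583489801547
(array([1019,  260,  308,  386,  382,  525,  395,  421,  353,  290,  323,
        307,  221,  764, 1509,  201,  213,  362,  437,  675, 3294,    7,
          0,    0]), array([0.   , 0.006, 0.012, 0.018, 0.024, 0.03 , 0.036, 0.042, 0.048,
       0.054, 0.06 , 0.066, 0.072, 0.078, 0.084, 0.09 , 0.096, 0.102,
       0.108, 0.114, 0.12 , 0.126, 0.132, 0.138, 0.144]))
cover 3885 ((588.2186889648438, 52.86258316040039), (119.15579223632812, 166.30068969726562), 12.127703666687012) 0.1218941857493209
deck 2220 ((560.4031372070312, 111.47017669677734), (191.04913330078125, 312.84381103515625), 2.957991361618042) 0.08496409789471529
roll [0.524 0.195 0.112]
gel [0.443 0.164 0.084]
drop [ 0.615 -0.073  0.051]
tin [ 0.497 -0.127  0.019]
small [0.624 0.314 0.094]
fr [ 0.494 -0.051 -0.   ]
fl [0.472 0.119 0.001]
```

View pics/sidec.png

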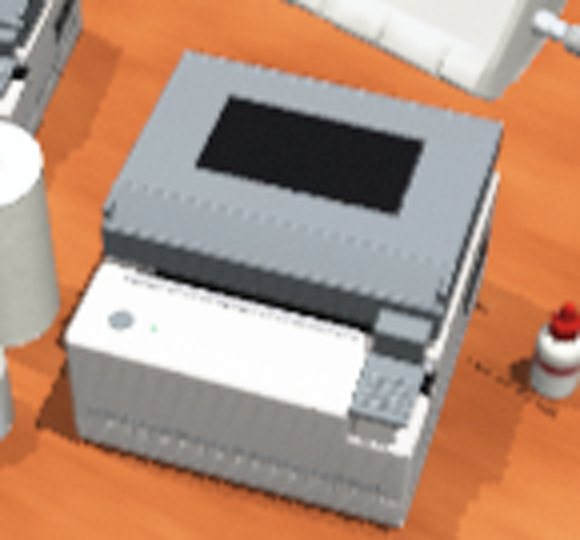

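The crop shows the larger printer: grey cover with a black window, and the tab pad in the right front corner at about crop (388,388), which is side pixel (362,237). I'll shut the fingers and twist so that tool y runs along printer x, and check the tab point.

```bash
python3 -m creep '{"slide":[[0,0,0],[0,0,0],[0,0,0],[0,0,0],[0,0,0]],"twist":[10.6,10.6,10.6,10.6,10.6]}' 0 20
cat >> h.py <<'E'
YAW=np.radians(12.3);O=np.array([.5724,.0501,0])
A=np.array([[np.cos(YAW),-np.sin(YAW),0],[np.sin(YAW),np.cos(YAW),0],[0,0,1]])
from scipy.spatial.transform import Rotation as Ro
def toP(X):return (np.asarray(X)-O)@A
def st():
    o=manip.get_obs();R=Ro.from_quat(o['ee_rot']).as_matrix();p=np.array(o['position'])
    print('t',round(o['clock'],2),'P mm',(toP(p)*1e3).round(1),'w',p.round(4),'tooly yaw',np.degrees(np.arctan2(R[1,1],R[0,1])).round(2),'F',np.round(o['ft_force'],1),'g',o['grip_width']);return R,p
def to(*mm):
    R,p=st();print('tool delta mm to',mm,(R.T@(A@(np.array(mm)/1e3)+O-p)*1e3).round(1))
E
python3 - <<'E'
from h import *
T=cloud('top',np.load('pics/top0.npy'));S=cloud('side',np.load('pics/side0.npy'))
print('pad side',(toP(S[235:240,360:365].reshape(-1,3).mean(0))*1e3).round(1))
for nm,C in(('top',T),('side',S)):
    P=toP(C.reshape(-1,3))*1e3
    q=P[(P[:,2]>83)&(P[:,2]<93)&(abs(P[:,1])<50)&(P[:,0]<-30)&(P[:,0]>-120)]
    print(nm,'deck x',np.percentile(q[:,0],[1,99]))
    q=P[(P[:,2]>83)&(P[:,2]<93)&(P[:,0]>-90)&(P[:,0]<-55)&(abs(P[:,1])<100)];print('deck y',np.percentile(q[:,1],[1,99]))
    q=P[(P[:,2]>118)&(abs(P[:,0])<120)&(abs(P[:,1])<120)]
    print('cover',np.percentile(q,[1,99],axis=0).round(1).tolist())
to(-76,-67,130)
E
```

```text
clock: 0.72
position: [0.2615, 0.5674, 0.2308]
ee_rot: [0.63, 0.777, -0.0, 0.0]
ft_force: [-0.3, -0.1, -0.3]
grip_width: -0.0
grasp_force: 0.0
pad side [-76.2 -69.2  88.5]
top deck x [-92.9961219  -46.67301638]
deck y [-78.48857896  83.30743583]
cover [[-38.5, -80.5, 118.7], [71.5, 81.9, 127.6]]
side deck x [-92.01233121 -40.24745367]
deck y [-80.21853665  80.33541107]
cover [[-35.3, -82.3, 118.4], [72.7, 80.3, 125.0]]
t 0.72 P mm [-193.6  571.7  230.8] w [0.2615 0.5674 0.2308] tooly yaw 11.91 F [-0.3 -0.1 -0.3] g -0.0004800258912694469
tool delta mm to (-76, -67, 130) [-637.8  122.   101.2]
```

```bash
python3 -m creep '{"slide":[[-0.053,0.010,0],[-0.053,0.010,0],[-0.053,0.010,0],[-0.053,0.010,0],[-0.053,0.010,0],[-0.053,0.010,0],[-0.053,0.010,0],[-0.053,0.010,0]],"twist":[0,0,0,0,0,0,0,0]}' >/dev/null;python3 -m creep '{"slide":[[-0.053,0.010,0],[-0.053,0.010,0],[-0.053,0.010,0],[-0.053,0.010,0.02],[0,0,0.03],[0,0,0.03],[0,0,0],[0,0,0]],"twist":[0,0,0,0,0,0,0,0]}'; python3 -c "
from h import *
to(-77,-67,97)"
```

```text
clock: 2.72
position: [0.5143, -0.0283, 0.1523]
ee_rot: [0.628, 0.779, 0.0, 0.0]
ft_force: [0.7, -0.2, 0.5]
grip_width: -0.0
grasp_force: 0.0
t 2.73 P mm [-73.4 -64.2 152.3] w [ 0.5143 -0.0283  0.1523] tooly yaw 12.26 F [ 0.7 -0.2  0.5] g -0.0001098566818184548
tool delta mm to (-77, -67, 97) [-2.8 -3.6 55.3]
```

```bash
python3 -m creep '{"slide":[[-0.003,-0.003,0.02],[0,0,0.02],[0,0,0.012],[0,0,0],[0,0,0]],"twist":[0,0,0,0,0]}'; python3 -c "
from h import *
snap('side','s1')
to(-77,-67,89)
im=cv2.imread('pics/s1.png')[120:280,270:430];cv2.imwrite('pics/s1c.png',cv2.resize(im,None,fx=3.5,fy=3.5))"
```

```text
clock: 3.35
position: [0.5122, -0.0319, 0.1002]
ee_rot: [0.628, 0.779, 0.001, 0.0]
ft_force: [-1.1, 0.2, -0.0]
grip_width: -0.001
grasp_force: 0.0
t 3.4 P mm [-76.3 -67.3 100.2] w [ 0.5122 -0.0319  0.1002] tooly yaw 12.26 F [ 0.7 -0.6  0.3] g -0.00016469701010545236
tool delta mm to (-77, -67, 89) [ 0.3 -0.8 11.2]
```

View pics/s1c.png

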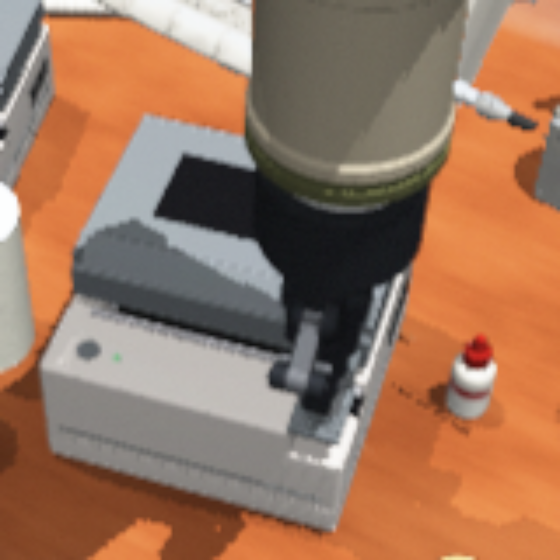

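The shut fingertips stand over the ridged pad, at about crop (320,405). Now I'll press gently.

```bash
python3 -m creep '{"slide":[[0,0,0.006],[0,0,0.004],[0,0,0.002],[0,0,0.002],[0,0,0.002],[0,0,0.001],[0,0,0]],"twist":[0,0,0,0,0,0,0]}'; python3 -c "
from h import *
st()
p,d=snap('top','t2');P=toP(cloud('top',d).reshape(-1,3))*1e3
q=P[(abs(P[:,0])<120)&(P[:,1]>10)&(P[:,1]<80)&(P[:,2]<240)];print('max z',np.percentile(q[:,2],[90,99,100]))"
```

```text
clock: 4.28
position: [0.5108, -0.0321, 0.0822]
ee_rot: [0.628, 0.778, -0.0, -0.001]
ft_force: [-6.6, -0.5, 6.6]
grip_width: -0.003
grasp_force: 3.7
t 4.28 P mm [-77.7 -67.2  82.2] w [ 0.5108 -0.0321  0.0822] tooly yaw 12.24 F [-6.6 -0.5  6.6] g -0.002662399460222281
max z [169.42257622 172.52550191 175.56351423]
```

```bash
python3 -m creep '{"slide":[[0,0,-0.005],[0,-0.004,-0.01],[0,-0.01,-0.02],[0,-0.02,-0.02],[0,-0.02,-0.02],[0,0,-0.02],[0,0,0],[0,0,0]],"twist":[0,0,0,0,0,0,0,0]}'; python3 -c "
from h import *
st()
p,d=snap('side','s3');P=toP(cloud('side',d).reshape(-1,3))*1e3
cv2.imwrite('pics/s3c.png',cv2.resize(p[90:290,250:450],None,fx=2.8,fy=2.8))
q=P[(abs(P[:,0])<120)&(P[:,1]>10)&(P[:,1]<80)&(P[:,2]<240)];print('max z',np.percentile(q[:,2],[90,99,100]))"
```

```text
clock: 5.32
position: [0.4587, -0.0433, 0.1769]
ee_rot: [0.627, 0.779, 0.0, -0.0]
ft_force: [0.6, 0.4, 0.2]
grip_width: -0.0
grasp_force: 0.0
t 5.33 P mm [-130.9  -67.   176.9] w [ 0.4587 -0.0433  0.1769] tooly yaw 12.27 F [0.6 0.4 0.2] g -0.0003204416305458502
max z [177.89057942 188.57431785 193.80918662]
```

View pics/s3c.png

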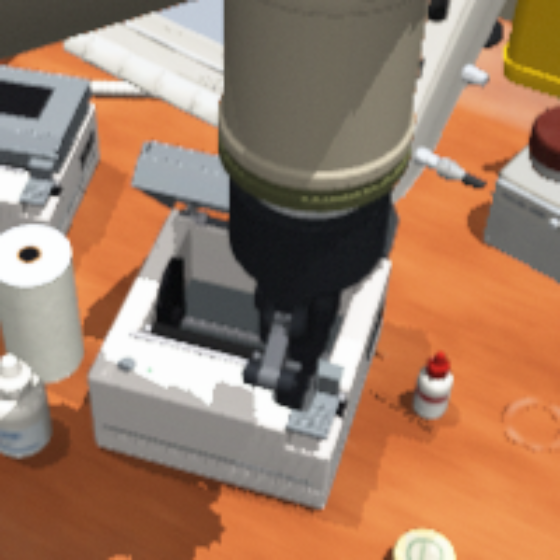

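The cover has sprung up (crop 185,185), and the well, fixed guide and latch are visible. Next I'll move to the middle, in front of the cover edge.

```bash
python3 -m creep '{"slide":[[0.033,0.02,0.008],[0.034,0.03,0.008],[0,0.03,0],[0,0.015,0],[0,0,0],[0,0,0]],"twist":[0,0,0,0,0,0]}'; python3 -m creep '{"slide":[[0,0.006,0],[0,0.006,0.0],[0,0.006,-0.003],[0,0.006,-0.004],[0,0.006,-0.004],[0,0,0]],"twist":[0,0,0,0,0,0]}';python3 -c "
from h import *
st()"
```

```text
clock: 6.12
position: [0.5367, 0.0414, 0.1611]
ee_rot: [0.628, 0.778, -0.0, -0.0]
ft_force: [0.5, 0.0, 0.8]
grip_width: 0.0
grasp_force: 0.0
clock: 6.88
position: [0.5673, 0.0487, 0.1728]
ee_rot: [0.628, 0.779, 0.0, 0.0]
ft_force: [-1.8, 0.4, 2.0]
grip_width: -0.001
grasp_force: 1.2
t 6.88 P mm [ -5.3  -0.3 172.8] w [0.5673 0.0487 0.1728] tooly yaw 12.26 F [-1.8  0.4  2. ] g -0.0014399246992934966
```

```bash
python3 -m creep '{"slide":[[0,0.006,-0.004],[0,0.006,-0.003],[0,0.006,-0.003],[0,0.006,-0.003],[0,0.006,-0.002],[0,0.006,-0.002],[0,0,0]],"twist":[0,0,0,0,0,0,0]}';python3 -c "
from h import *
st()
p,d=snap('side','s4');P=toP(cloud('side',d).reshape(-1,3))*1e3
q=P[(abs(P[:,0])<150)&(P[:,1]>50)&(P[:,1]<80)&(P[:,2]<260)&(P[:,2]>110)];print(q[np.argsort(q[:,2])][::max(1,len(q)//10)].round())
cv2.imwrite('pics/s4c.png',cv2.resize(p[60:290,230:460],None,fx=2.5,fy=2.5))"
```

```text
clock: 7.75
position: [0.6023, 0.0564, 0.1892]
ee_rot: [0.628, 0.779, -0.0, 0.0]
ft_force: [-0.2, -0.1, 0.0]
grip_width: 0.001
grasp_force: 0.0
t 7.75 P mm [ 30.5  -0.2 189.2] w [0.6023 0.0564 0.1892] tooly yaw 12.27 F [-0.2 -0.1  0. ] g 0.0011806153334139886
[[ 97.  62. 110.]
 [ 95.  72. 118.]
 [ 91.  54. 126.]
 [ 65.  79. 134.]
 [ 88.  63. 142.]
 [ 57.  80. 150.]
 [ 76.  80. 163.]
 [ 46.  68. 196.]
 [ 45.  68. 199.]
 [ 55.  77. 201.]
 [ 66.  71. 203.]]
```

View pics/s4c.png

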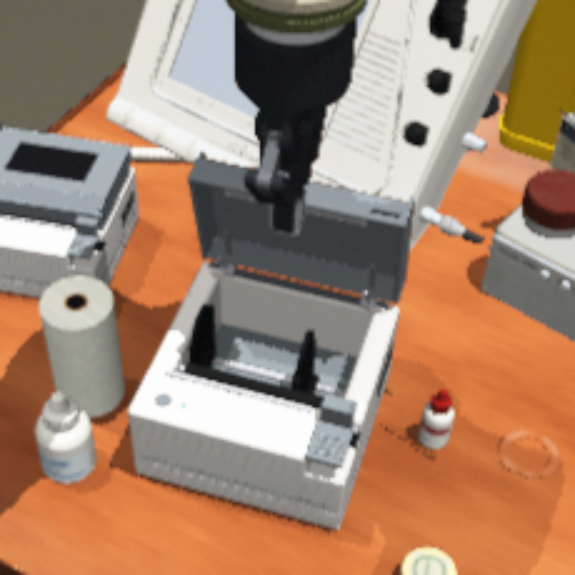

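The cover is at about 1.35 rad, with both guides visible in the well at crop (203,335) and (306,360). I'll push it further back.

```bash
python3 -m creep '{"slide":[[0,0.006,-0.001],[0,0.006,-0.001],[0,0.006,0],[0,0.006,0],[0,0.006,0],[0,0.004,0],[0,0,0],[0,0,0]],"twist":[0,0,0,0,0,0,0,0]}';python3 -c "
from h import *
st()
p,d=snap('side','s5');P=toP(cloud('side',d).reshape(-1,3))*1e3
q=P[(abs(P[:,0])<180)&(P[:,1]>50)&(P[:,1]<80)&(P[:,2]<260)&(P[:,2]>140)];print(q[np.argsort(q[:,2])][::max(1,len(q)//8)].round())"
```

```text
clock: 8.8
position: [0.635, 0.0634, 0.1913]
ee_rot: [0.628, 0.779, -0.0, -0.0]
ft_force: [0.5, 0.9, -1.2]
grip_width: 0.001
grasp_force: 0.0
t 8.8 P mm [ 64.   -0.4 191.3] w [0.635  0.0634 0.1913] tooly yaw 12.25 F [ 0.5  0.9 -1.2] g 0.0012155831267128526
[[115.  77. 140.]
 [ 92.  80. 145.]
 [ 91.  79. 151.]
 [ 98.  79. 156.]
 [122.  73. 162.]
 [ 98.  79. 168.]
 [ 97.  54. 189.]
 [107.  80. 194.]
 [ 99.  73. 197.]]
```

```bash
python3 -m creep '{"slide":[[0,-0.02,0],[0,-0.03,0],[0,-0.04,0],[0.02,-0.05,0],[0.03,-0.05,0],[0.03,0,0],[0,0,0]],"twist":[0,0,0,0,0,0,0]}' >/dev/null;python3 -c "
from h import *
st()
for n in('top','side'):
  p,d=snap(n,n+'6');P=toP(cloud(n,d).reshape(-1,3))*1e3
  m=(P[:,0]>-30)&(P[:,0]<40)&(abs(P[:,1])<64)&(P[:,2]>88)&(P[:,2]<115)
  q=P[m];print(n,len(q));print(np.histogram(q[:,1],bins=np.arange(-64,66,4)))
  for a,b in((-60,30),(30,64)):
    k=q[(q[:,1]>a)&(q[:,1]<b)];print(np.percentile(k,[2,50,98],axis=0).round(1).tolist() if len(k) else None)
  q=P[(P[:,0]>60)&(P[:,0]<180)&(abs(P[:,1])<70)&(P[:,2]<260)&(P[:,2]>180)];print('edge',np.percentile(q,[2,50,98],axis=0).round().tolist())
p=cv2.imread('pics/top6.png');cv2.imwrite('pics/top6c.png',cv2.resize(p[100:250,260:410],None,fx=3.8,fy=3.8))"
```

```text
t 9.72 P mm [-126.2   82.   191.8] w [0.4317 0.1033 0.1918] tooly yaw 12.48 F [-0.5  0.4  0.8] g -0.0002564384736614041
top 35
(array([ 0,  0,  0,  0,  0,  0,  0,  0,  0, 29,  6,  0,  0,  0,  0,  0,  0,
        0,  0,  0,  0,  0,  0,  0,  0,  0,  0,  0,  0,  0,  0,  0]), array([-64, -60, -56, -52, -48, -44, -40, -36, -32, -28, -24, -20, -16,
       -12,  -8,  -4,   0,   4,   8,  12,  16,  20,  24,  28,  32,  36,
        40,  44,  48,  52,  56,  60,  64]))
[[-16.5, -27.7, 89.7], [-1.3, -25.3, 102.1], [16.9, -23.8, 109.3]]
None
edge [[96.0, -67.0, 188.0], [105.0, 0.0, 196.0], [119.0, 66.0, 200.0]]
side 113
(array([ 0,  0,  0,  0,  0,  0,  0,  0, 29, 22,  0,  0,  0,  0,  0,  0,  0,
        0,  0,  0,  0,  0,  0,  0,  0,  0,  0,  0,  0,  4, 56,  2]), array([-64, -60, -56, -52, -48, -44, -40, -36, -32, -28, -24, -20, -16,
       -12,  -8,  -4,   0,   4,   8,  12,  16,  20,  24,  28,  32,  36,
        40,  44,  48,  52,  56,  60,  64]))
[[-16.0, -29.3, 88.7], [-3.6, -28.3, 98.9], [15.4, -25.4, 106.1]]
[[-16.1, 55.9, 88.2], [-1.8, 56.8, 97.6], [18.0, 60.1, 105.0]]
edge [[97.0, -66.0, 185.0], [101.0, -2.0, 193.0], [119.0, 66.0, 198.0]]
```

View pics/top6c.png

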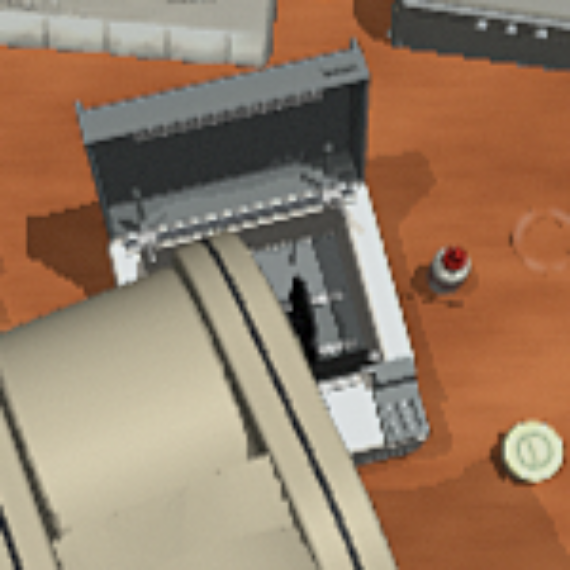

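The top crop shows the cover open and the sliding guide at crop (300,310), inner face near y −25, so about 33 mm left to travel. Next I'll enter between the guides.

```bash
python3 -m creep '{"slide":[[-0.02,0.04,0],[-0.02,0.04,0],[-0.02,0.04,0],[-0.006,0.011,0],[0,0,0.03],[0,0,0.03],[0,0,0],[0,0,0]],"twist":[0,0,0,0,0,0,0,0]}' >/dev/null;python3 -c "
from h import *
to(5,14,89)"
```

```text
t 10.82 P mm [  5.5  13.3 132.5] w [0.575  0.0643 0.1325] tooly yaw 12.23 F [-0.   1.   0.5] g -0.0016626504817058047
tool delta mm to (5, 14, 89) [ 0.7 -0.6 43.5]
```

Descend, then push toward −y, which is tool −x. Face contact is expected at TCP y of about −13.

```bash
python3 -m creep '{"slide":[[0.002,0,0.02],[0,0,0.02],[0,0,0.003],[0,0,0]],"twist":[0,0,0,0]}' ; python3 -m creep '{"slide":[[-0.01,0,0],[-0.01,0,0],[-0.005,0,0],[-0.005,0,0],[-0.005,0,0],[-0.005,0,0],[0,0,0]],"twist":[0,0,0,0,0,0,0]}';python3 -c "
from h import *
st()"
```

```text
clock: 11.32
position: [0.5747, 0.0666, 0.0895]
ee_rot: [0.628, 0.779, 0.001, 0.0]
ft_force: [-0.7, -0.5, -0.4]
grip_width: 0.002
grasp_force: 0.0
clock: 12.2
position: [0.5827, 0.027, 0.0883]
ee_rot: [0.628, 0.778, -0.0, 0.0]
ft_force: [0.1, -0.7, -0.1]
grip_width: 0.0
grasp_force: 0.0
t 12.2 P mm [  5.1 -24.8  88.3] w [0.5827 0.027  0.0883] tooly yaw 12.23 F [ 0.1 -0.7 -0.1] g 0.0002588648620668332
```

```bash
python3 -m creep '{"slide":[[-0.005,0,0],[-0.005,0,0],[-0.004,0,0]],"twist":[0,0,0]}' ; python3 -m creep '{"slide":[[-0.003,0,0],[-0.002,0,0]],"twist":[0,0]}';python3 -c "
from h import *
st()
for n in('side','top'):
  p,d=snap(n,n+'7');P=toP(cloud(n,d).reshape(-1,3))*1e3
  q=P[(P[:,0]>-30)&(P[:,0]<-10)&(abs(P[:,1])<64)&(P[:,2]>82)&(P[:,2]<110)]
  print(n,np.histogram(q[:,1],bins=np.arange(-64,66,4))[0])
p=cv2.imread('pics/side7.png');cv2.imwrite('pics/side7c.png',cv2.resize(p[60:290,230:460],None,fx=2.5,fy=2.5))"
```

```text
clock: 12.58
position: [0.5857, 0.0136, 0.0882]
ee_rot: [0.628, 0.779, 0.0, 0.0]
ft_force: [0.4, 1.8, -1.0]
grip_width: 0.001
grasp_force: 0.8
clock: 12.82
position: [0.5866, 0.0088, 0.0882]
ee_rot: [0.628, 0.779, -0.0, -0.0]
ft_force: [0.1, 1.5, -0.4]
grip_width: 0.001
grasp_force: 0.8
t 12.82 P mm [  5.1 -43.4  88.2] w [0.5866 0.0088 0.0882] tooly yaw 12.25 F [ 0.1  1.5 -0.4] g 0.0007888674216963255
side [ 0 14  3  2  7  7  4  0  0  0  0  0  0  0  0  0  0  0  0  0  0  0  0  0
  0  0  0  0  0  1 26  2]
top [0 0 0 0 0 0 0 0 0 0 0 0 0 0 0 0 0 0 0 0 0 0 0 0 0 0 0 0 0 0 8 6]
```

View pics/side7c.png

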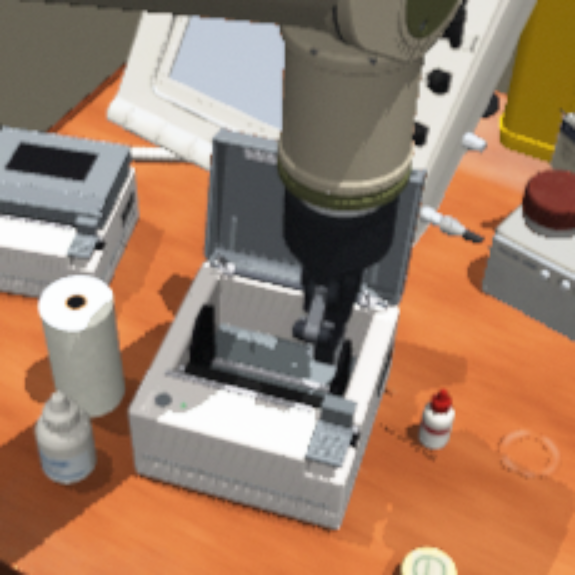

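The guide moves with the fingertip (crop 345,365) and is nearly at the right end. I'll continue in small steps until the force rises at the stop.

```bash
for i in 1 2 3; do echo; done; python3 -m creep '{"slide":[[-0.002,0,0],[-0.001,0,0],[0,0,0]],"twist":[0,0,0]}' ; python3 -m creep '{"slide":[[-0.001,0,0],[0,0,0]],"twist":[0,0]}';python3 -c "
from h import *
st()"
```

```text
clock: 13.3
position: [0.5872, 0.0062, 0.0883]
ee_rot: [0.627, 0.779, 0.0, -0.0]
ft_force: [-0.9, 2.3, -0.2]
grip_width: 0.0
grasp_force: 1.3
clock: 13.55
position: [0.5872, 0.0061, 0.0883]
ee_rot: [0.627, 0.779, 0.0, -0.001]
ft_force: [-3.0, 5.0, 1.8]
grip_width: -0.005
grasp_force: 2.8
t 13.55 P mm [  5.1 -46.1  88.3] w [0.5872 0.0061 0.0883] tooly yaw 12.31 F [-3.   5.   1.8] g -0.005109800834047011
```

```bash
python3 -m creep '{"slide":[[-0.001,0,0],[0,0,0]],"twist":[0,0]}'; python3 -m creep '{"slide":[[0.006,0,0],[0.01,0,0],[0,0,-0.03],[0,0,-0.05],[0.03,-0.05,-0.02],[0.05,-0.06,0],[0.05,-0.06,0],[0.05,-0.06,0]],"twist":[0,0,0,0,0,0,0,0]}';python3 -m creep '{"slide":[[0.06,0,0],[0.06,0,0],[0,0,0]],"twist":[0,0,0]}' >/dev/null;python3 -c "
from h import *
st()
for n in('side','top'):
  p,d=snap(n,n+'8');C=cloud(n,d);P=toP(C.reshape(-1,3))*1e3
  q=P[(P[:,0]>-20)&(P[:,0]<25)&(abs(P[:,1])<64)&(P[:,2]>90)&(P[:,2]<110)]
  for a,b in((-64,30),(30,64)):
    k=q[(q[:,1]>a)&(q[:,1]<b)];print(n,len(k),np.percentile(k[:,1],[2,50,98]).round(1) if len(k) else '')
  q=P[(P[:,0]>60)&(P[:,0]<180)&(abs(P[:,1])<70)&(P[:,2]<260)&(P[:,2]>180)];print('edge',np.percentile(q,[2,50,98],axis=0).round().tolist())
p=cv2.imread('pics/top8.png');cv2.imwrite('pics/top8c.png',cv2.resize(p[100:260,230:430],None,fx=3.5,fy=3.5))"
```

```text
clock: 13.8
position: [0.5873, 0.006, 0.0883]
ee_rot: [0.627, 0.779, 0.001, -0.001]
ft_force: [-2.7, 7.9, 3.9]
grip_width: 0.001
grasp_force: 4.2
clock: 14.8
position: [0.3611, 0.1259, 0.1884]
ee_rot: [0.627, 0.779, 0.001, 0.0]
ft_force: [-0.7, 1.1, 0.6]
grip_width: 0.0
grasp_force: 0.0
t 15.18 P mm [-189.5  241.8  188.3] w [0.3358 0.246  0.1883] tooly yaw 12.62 F [ 0.4 -0.9  0.3] g 0.0023858894409187455
side 44 [-61.7 -60.4 -57.9]
side 56 [55.9 57.  59.9]
edge [[97.0, -66.0, 186.0], [101.0, -2.0, 193.0], [119.0, 65.0, 198.0]]
top 38 [-60.  -57.4 -56.1]
top 27 [57.7 59.5 61.5]
edge [[96.0, -67.0, 188.0], [105.0, 0.0, 195.0], [119.0, 66.0, 200.0]]
```

View pics/top8c.png

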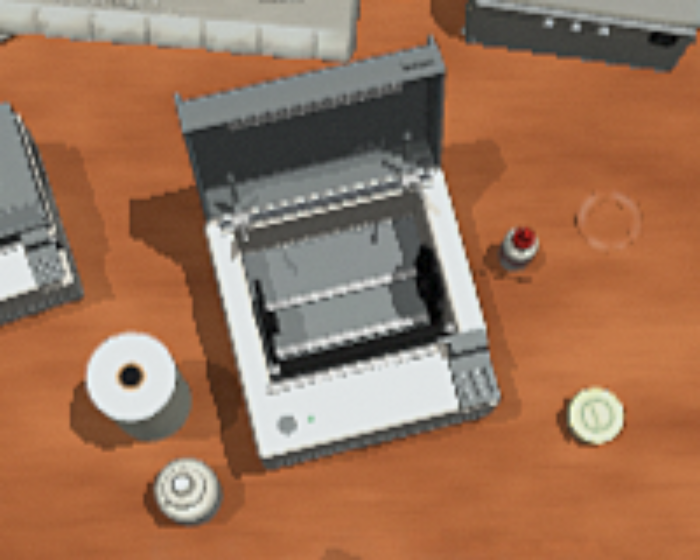

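The cover is fully open (edge at x about 101, z about 197, steady), the sliding guide is at its right stop (crop 428,280), and the loose things are still standing in place.

```bash
python3 -c "
from workcell import manip
print(manip.hand_in())"
```

```text
the job is handed in; nothing more can be done
None
```

I handed the job in at about 15 s: I pressed the tab, pushed the cover fully open and slid the roll guide to its outer stop, and the roll, bottles and tin look untouched in the last picture.

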